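# Point out two suspect parts on a circuit board and log them

### The arm

A 6-joint arm with a two-finger parallel gripper is mounted at the origin on the work surface. World frame = base frame: x ahead of the robot, y to its left, z up, the work surface at z = 0. Lengths are in m, angles in degrees, forces in N, time in s.
With the tool pointing down it reaches from about 0.375 to 0.9 m from the base axis. Payload 3.1 kg.
Tool frame: the origin (TCP) lies between the finger pads, 19 mm behind the fingertips; this is the grasp point; z points along the fingers, y is the line along which they close (so a half turn about z gives the same grasp; the last joint's range is limited). The gripper opens to 87 mm and grips with 3 to 60 N. Pads are 19 mm wide; open, the fingers measure 117 mm over their backs; the gripper's body (75 mm by 190 mm) begins 51 mm behind the grasp point.
Start: joints at [-10.227, 30.224, 82.088, -0, 67.689, -10.227], TCP at [0.625, 0, 0.241] pointing down, gripper open.
Joint ranges: [-176.69, 176.69], [-43.24, 126.21], [12.49, 139.97], [-82, 262], [0, 151.66], [-163.58, 163.58]. Speed limits (degrees/s): [159.86, 159.86, 180, 180, 180, 180].

### API

Orientations are given as a 3x3 rotation matrix whose columns are the frame's x, y, z axes.
In Python, from rig import read_state, capture, hand_in, trace, landmark_of gives the robot as it stands.
- The arm moves only by the shell command python3 -m jog 'ROWS'. ROWS is JSON, a list of rows, each an object of numbers: "tx", "ty", "tz": the shift along the tool's x, y, z in cm; "roll": the turn about the tool's z in rad; "jaw": the opening, from 0 (shut) to 1 (fully open). A call has 1 to 8 rows; each row shifts and turns the commanded pose from where the row before left it, along the tool's axes as they then stand; what a row does not reach is not made up. A row lasts 1/10 s, in which the tool goes at most 50 mm and 8.59 degrees, less where a joint would pass 70% of its speed; a pose out of reach is approached as far as the arm can. A call with a gripper value outside its range is refused whole. The fingers move at their own pace and stop on an object; the grip force is fixed at half the most. Time passes only in rows, so rows that do not move let the fingers close. It gives the time, the measured TCP pose, the force, the opening and the grip force at its end, in the units of the state.
- read_state(): the state, without advancing time (a new reading comes with each control period).
- capture(name): name is "scene" or "side" or "wrist"; returns a dict with "img" (420x560x3 uint8, red, green, blue), "vertical_fov" (degrees; the focal length in pixels is half the picture's height over the tangent of half this angle, whatever the lens; pixels are square), "cx", "cy" (the principal point, pixels), "k1" (the pictures are not rectified: a ray, as slopes to the right and down, at radius r is drawn at 1 + k1 r^2 times it, then the intrinsics apply), "cam_to_world" (4x4, takes a point from camera to world coordinates); the wrist camera has in their place "tool_from_camera" (4x4, takes a point from camera to tool coordinates, whose origin is the TCP and whose axes are the flange's). Camera axes: x right, y up, looking along -z (the intrinsics and any distortion apply to the point x, -y, -z); pixel columns grow to the right and rows downward; lengths in m; the calibration is good to about 2 mm. A picture is of the moment at which its call begins: read the wrist's pose just before it. There is no depth.
- hand_in(): hands the job in; it is judged then, once.
Trained networks look in the newest picture that a camera, given by its name, has taken for a name from the list of things; names that differ only in an ending like _2 or _b are one class to them, and where a whole thing is asked for, a point or a joint stands for the part that bears it (a point fixed in the world has none). Each returns a list of dicts, best first, with "p" (0 to 1); they miss things now and then, are a little off and sometimes report something else, mostly with a low value. They report only what shows in the picture. A call takes as long as a camera call.
- trace(camera, thing): "pixels" (420x560 bool, what is visible of it) and "bbox" ([left, top, width, height] in pixels, round what is visible of it).
- landmark_of(camera, thing): "point" ([row, column] in pixels: a listed point, or the origin of a listed thing).
The state is a dict: "time_s": time; "joint_positions": joint angles; "qvel": joint speeds; "tau": joint torques, N m; "position": TCP position; "tcp_rot": TCP orientation; "force": force on the tool from outside, world axes, zero at the start; "moment": the same for the moment, N m; "opening": opening from 0.0 (shut) to 1.0 (fully open); "grasp_force": force on a finger pad.
Only numpy, scipy, OpenCV 4.12 (cv2) and the standard library are available. Lean on these libraries where they do the work, as an engineer would, in place of code of your own. Each camera call takes 0.05 s, during which the arm holds its last target. There are 200 camera calls.

### The job

Show the overhead inspection camera the two suspect parts on the circuit board: with the fingers pointing down, point first at the taller of the two round capacitors and then at the finned heat sink, each time holding still for two seconds over the middle of the part with the fingertips two to three centimetres above it. Then push the toggle lever on the grey control box gently all the way over, away from the robot, to store the record, leave it there and move clear. The parts on the board are only set in place, not soldered, so touch or pick up none of them, do not dip down over any other part, and leave the things lying about the bench where they are.

Things in the scene. Friction and masses are not known exactly. Their poses are not given: they have to be found in the camera images.
- board: Green circuit board 145 x 205 mm on a fixed blue carrier 165 x 225 mm (x by y). Origin under its centre on the bench, z up; top face at 22 mm. Flat chips and two 6 mm high white strips are fixed to it. Five loose parts stand on it, one near each corner and one in the middle, over 65 mm centre to centre; which stands where varies.
- cap_tall: The taller capacitor: upright black round can with an aluminium disc on top, 30 mm diameter, 50 mm high, loose. Origin at the centre of its underside, about 22 mm above the bench on the board's top face.
- cap_tall_top (a point): Centre of the taller capacitor's top face.
- cap_short: The shorter capacitor: same look and 30 mm diameter but 28 mm high, loose. Origin at the centre of its underside, about 22 mm above the bench on the board's top face.
- heat_sink: The finned heat sink: plain aluminium block 46 x 34 x 30 mm (x, y, z), a 6 mm base with six upright thin fins running along y, loose. Origin at the centre of its underside, about 22 mm above the bench on the board's top face.
- heat_sink_top (a point): Centre of the heat sink at the height of the fin tops (30 mm above its underside).
- relay: Relay: plain black box 30 x 22 x 26 mm, loose. Origin at the centre of its underside, about 22 mm above the bench on the board's top face.
- coil: Ring-shaped copper coil, 42 mm outside, 18 mm hole, 16 mm high, loose. Origin at the centre of its underside, about 22 mm above the bench on the board's top face.
- log_lever_base: Fixed grey control box of the toggle lever, 70 x 50 x 25 mm (x, y, z), left of the board. Origin under its centre on the bench; its x axis points away from the robot (turned up to 0.35 rad) and is the direction in which the lever is pushed over.
- log_lever_tip (a point): Centre of the steel ball (26 mm diameter) at the end of the toggle lever. The lever is a 10 mm steel rod; the ball's centre is 70 mm from its hinge, which runs along the box's y axis 22 mm above the bench over the box's centre.
- log_lever (a joint): Lever angle: 0 = leaning 0.5 rad towards the robot, 0.5 = upright, 1.0 = its stop, leaning 0.5 rad away from the robot. It starts between 0 and 0.2, has no spring, stays where it is left, and about 1 N at the ball moves it.
- flux_bottle: White round bottle with a black cap, 40 mm diameter, 95 mm high, standing loose beyond the lever, to the left. Origin under its centre.
- spool: Grey solder spool, 54 mm diameter, 42 mm high, standing loose to the right of the board. Origin under its centre.
- screwdriver: Screwdriver, 170 mm long, lying loose to the right of the board, along its x axis. Origin on the bench under its middle.
- brush: Brush with a wooden handle, 160 mm long, lying loose between robot and board, along its x axis. Origin on the bench under its middle.
- parts_tray: Grey open tray 100 x 140 x 30 mm, loose, to the left of the lever. Origin under its centre.

How it is judged (in metres and radians):
On the way, in this order (a step that is already met when the one before it is completed fails the run):
1. pointing down at the taller capacitor for 1.5 s: TCP within 15 mm of its middle and 12 to 70 mm above its top, fingers within 37 degrees of straight down (horizontal distance between the grasp point and cap_tall_top below 0.015 m and z of the grasp point in the frame of cap_tall_top between 0.012 and 0.07 m and angle between the grasp point's own z axis and vertical above 2.5 rad), for 1.5 s.
2. pointing down at the heat sink in the same way for 1.5 s (horizontal distance between the grasp point and heat_sink_top below 0.015 m and z of the grasp point in the frame of heat_sink_top between 0.012 and 0.07 m and angle between the grasp point's own z axis and vertical above 2.5 rad), for 1.5 s.
3. the lever is pushed over (above 0.85 rad) (value of joint log_lever above 0.85 rad), for 0.2 s.
At the end, for the whole second after the job is handed in: The lever stays pushed over (above 0.85 of 1.0 rad), the five loose parts stand upright within 5 mm of where they were, and the bench clutter within 10 mm (value of joint log_lever above 0.85 rad and distance of each of cap_tall, cap_short, heat_sink, relay, coil from where it was at the start of the episode below 0.005 m and angle between each of cap_tall, cap_short, heat_sink, relay, coil's own z axis and vertical below 0.2 rad and distance of each of flux_bottle, spool, screwdriver, brush, parts_tray from where it was at the start of the episode below 0.01 m); the robot touches nothing.
It fails at once if a loose part on the board is touched by the robot (more than 0.3 N) (contact force between any of the fingers, the arm and cap_tall above 0.3 N or contact force between any of the fingers, the arm and cap_short above 0.3 N or contact force between any of the fingers, the arm and heat_sink above 0.3 N or contact force between any of the fingers, the arm and relay above 0.3 N or contact force between any of the fingers, the arm and coil above 0.3 N).
It fails at once if a loose part on the board is shifted more than 5 mm, lifted or tipped (distance of any of cap_tall, cap_short, heat_sink, relay, coil from where it was at the start of the episode above 0.005 m or angle between any of cap_tall, cap_short, heat_sink, relay, coil's own z axis and vertical above 0.2 rad).
It fails at once if the tool dips over a part that was not asked for (TCP within 12 mm of its middle and less than 45 mm above its top) ((horizontal distance between the grasp point and cap_short below 0.012 m and z of the grasp point in the frame of cap_short below 0.073 m) or (horizontal distance between the grasp point and relay below 0.012 m and z of the grasp point in the frame of relay below 0.071 m) or (horizontal distance between the grasp point and coil below 0.012 m and z of the grasp point in the frame of coil below 0.061 m)).
It fails at once if the bottle, spool, screwdriver, brush or tray is moved more than 10 mm (distance of any of flux_bottle, spool, screwdriver, brush, parts_tray from where it was at the start of the episode above 0.01 m).
It fails at once if the lever or its box is pushed with more than 30 N (contact force between any of the fingers, the arm and log_lever_base above 30 N).
It also fails if it takes over 54 s, if anything falls off the work surface, if the arm or the gripper's body presses on something with over 40 N, if the wrist force passes 120 N, or if a joint passes its speed limit or range.

## Working session

There is one attempt and no reset: what is moved stays moved. The work goes in short steps, Python scripts to look and compute and a shell command to move; the robot and the scene stay as the last step left them, time stands still between calls to the robot, and variables do not carry over. Pictures are saved under pics/ and viewed, at most 12 in all, crops included, and the job is handed in when it is done.

```bash
mkdir -p pics; cat > h.py <<'E'
import numpy as np, cv2
from rig import *
def ray(c,rc,T=None):
    f=210/np.tan(np.radians(c["vertical_fov"]/2))
    K=np.array([[f,0,c["cx"]],[0,f,c["cy"]],[0,0,1.]])
    # invert radial k1 by iteration
    d=np.array([(rc[1]-c["cx"])/f,(rc[0]-c["cy"])/f]);u=d.copy()
    for _ in range(50): u=d/(1+c["k1"]*(u@u))
    M=c["cam_to_world"] if T is None else T
    M=np.array(M); return M[:3,3],M[:3,:3]@np.array([u[0],-u[1],-1])
def atz(c,rc,z,T=None):
    o,d=ray(c,rc,T); return o+d*(z-o[2])/d[2]
def tri(a,b):
    (o1,d1),(o2,d2)=a,b
    s=np.linalg.lstsq(np.c_[d1,-d2],o2-o1,rcond=None)[0]
    p,q=o1+s[0]*d1,o2+s[1]*d2
    return (p+q)/2,np.linalg.norm(p-q)
E
python3 - <<'E'
from h import *
Z={'board':0,'cap_tall':.022,'cap_tall_top':.072,'cap_short':.022,'heat_sink':.022,'heat_sink_top':.052,'relay':.022,'coil':.022,'log_lever_base':0,'log_lever_tip':.085,'flux_bottle':0,'spool':0,'screwdriver':0,'brush':0,'parts_tray':0}
s=read_state();W=np.eye(4);W[:3,:3]=s["tcp_rot"];W[:3,3]=s["position"];print(s["position"],np.round(s["tcp_rot"],3).tolist())
C={n:capture(n) for n in("scene","side","wrist")}
for n,c in C.items(): cv2.imwrite(f"pics/{n}0.png",c["img"][:,:,::-1]); 
T={n:(W@np.array(c["tool_from_camera"]) if n=="wrist" else np.array(c["cam_to_world"])) for n,c in C.items()}
for n in T: print(n,T[n][:3,3].round(3))
for t in Z:
    R={}
    for n in C:
        l=landmark_of(n,t)
        if l:
            R[n]=ray(C[n],l[0]["point"],T[n]); print(t,n,round(l[0]["p"],2),np.round(l[0]["point"]),atz(C[n],l[0]["point"],Z[t],T[n]).round(3))
    if "scene" in R and "side" in R: p,e=tri(R["scene"],R["side"]);print("   tri",p.round(3),round(e,4))
E
```

```text
[6.24288580e-01 1.53588475e-04 2.40266699e-01] [[-0.0, 1.0, -0.002], [1.0, 0.0, 0.0], [0.0, -0.002, -1.0]]
scene [ 1.556 -0.17   0.89 ]
side [ 0.089 -0.528  0.83 ]
wrist [0.625 0.065 0.384]
board side 0.83 [271. 350.] [ 0.558 -0.148 -0.   ]
board wrist 0.59 [304. 231.] [ 0.559 -0.16   0.   ]
cap_tall scene 0.43 [225. 249.] [ 0.515 -0.077  0.022]
cap_tall side 0.7 [256. 320.] [ 0.514 -0.081  0.022]
cap_tall wrist 0.44 [253. 190.] [ 0.517 -0.082  0.022]
   tri [ 0.515 -0.079  0.021] 0.0033
cap_tall_top scene 0.61 [215. 248.] [ 0.529 -0.08   0.072]
cap_tall_top side 0.53 [241. 322.] [ 0.52  -0.078  0.072]
   tri [ 0.522 -0.078  0.068] 0.0037
cap_short scene 0.61 [252. 207.] [ 0.605 -0.209  0.022]
cap_short side 0.72 [277. 384.] [ 0.599 -0.219  0.022]
   tri [ 0.602 -0.213  0.017] 0.0085
heat_sink scene 0.7 [227. 204.] [ 0.496 -0.212  0.022]
heat_sink side 0.87 [263. 355.] [ 0.571 -0.149  0.022]
heat_sink wrist 0.56 [309. 228.] [ 0.559 -0.154  0.022]
   tri [ 0.544 -0.192  0.071] 0.0388
heat_sink_top scene 0.73 [226. 227.] [ 0.545 -0.145  0.052]
heat_sink_top side 0.66 [257. 356.] [ 0.56
[... 757 characters left out ...]
.54 [227. 420.] [ 0.612  0.429 -0.   ]
flux_bottle side 0.83 [144. 245.] [0.617 0.44  0.   ]
   tri [0.614 0.43  0.004] 0.0066
spool scene 0.71 [280. 150.] [ 0.661 -0.367 -0.   ]
spool side 0.67 [313. 449.] [ 0.663 -0.366  0.   ]
spool wrist 0.28 [307. 231.] [ 0.558 -0.165  0.   ]
   tri [ 0.662 -0.367  0.001] 0.0003
screwdriver scene 0.75 [223. 159.] [ 0.42  -0.349  0.   ]
brush scene 0.83 [193. 306.] [0.365 0.134 0.   ]
brush side 0.71 [237. 223.] [0.356 0.129 0.   ]
brush wrist 0.9 [59. 40.] [0.353 0.138 0.   ]
   tri [ 0.358  0.135 -0.006] 0.0019
parts_tray scene 0.66 [192. 398.] [0.424 0.437 0.   ]
parts_tray side 0.84 [166. 190.] [0.416 0.448 0.   ]
   tri [ 0.417  0.443 -0.002] 0.0093
```

View pics/side0.png

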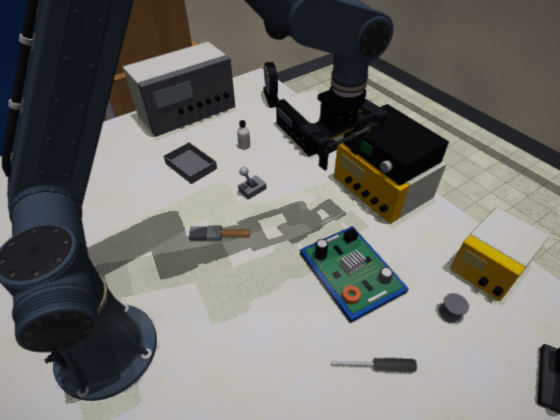

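View pics/scene0.png

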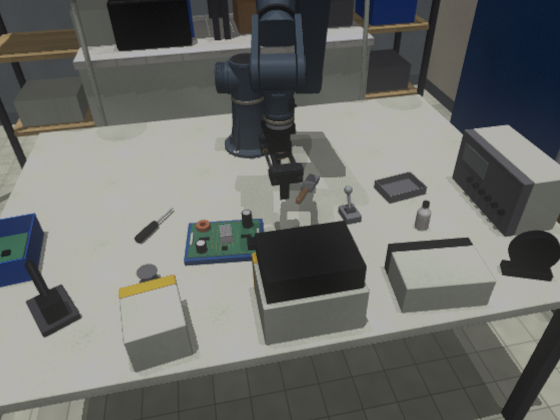

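View pics/wrist0.png

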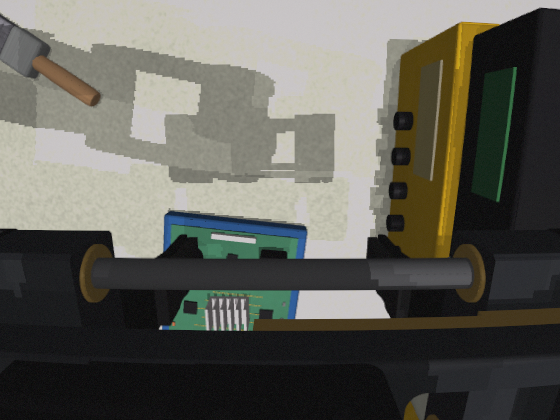

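```bash
python3 - <<'E'
from h import *
C={n:capture(n) for n in("scene","side")}
for t,z in {'cap_tall':.047,'heat_sink':.037,'cap_short':.036,'relay':.035,'coil':.030,'log_lever_tip':.085,'log_lever':.05,'log_lever_base':.0125}.items():
    R=[]
    for n,c in C.items():
        for r in trace(n,t)[:2]:
            b=r["bbox"];p=(b[1]+b[3]/2-.5,b[0]+b[2]/2-.5)
            print(t,n,round(r["p"],2),b,atz(c,p,z).round(3))
crop=C["side"]["img"][160:205,225:285]; a=cv2.resize(crop[:,:,::-1],None,fx=8,fy=8,interpolation=cv2.INTER_CUBIC)
crop=C["scene"]["img"][175:235,325:375]; b=cv2.resize(crop[:,:,::-1],(300,360),interpolation=cv2.INTER_CUBIC)
cv2.imwrite("pics/lev.png",np.hstack([a,b]))
E
```

```text
cap_tall scene 0.45 [220.4, 222.9, 10.7, 22.5] [ 0.569 -0.153  0.047]
cap_tall scene 0.36 [414.0, 202.0, 16.6, 29.8] [0.617 0.425 0.047]
cap_tall side 0.66 [313.2, 238.7, 14.0, 21.8] [ 0.514 -0.079  0.047]
heat_sink scene 0.17 [138.6, 263.2, 21.8, 15.8] [ 0.662 -0.363  0.037]
heat_sink side 0.66 [342.9, 249.9, 20.7, 25.2] [ 0.559 -0.15   0.037]
cap_short scene 0.25 [242.9, 209.0, 11.2, 19.9] [ 0.502 -0.079  0.036]
cap_short side 0.62 [379.6, 267.7, 13.4, 15.5] [ 0.598 -0.223  0.036]
relay scene 0.62 [247.8, 236.1, 6.4, 16.5] [ 0.614 -0.087  0.035]
relay side 0.54 [347.3, 226.8, 12.2, 14.4] [ 0.622 -0.082  0.035]
coil scene 0.58 [197.4, 220.6, 13.7, 12.8] [ 0.503 -0.212  0.03 ]
coil side 0.64 [340.9, 283.8, 17.8, 22.1] [ 0.496 -0.21   0.03 ]
log_lever_base scene 0.91 [339.0, 186.0, 22.9, 37.0] [0.47  0.253 0.012]
log_lever_base side 0.73 [235.6, 166.0, 29.3, 30.8] [0.526 0.263 0.012]
log_lever_base side 0.59 [190.4, 226.7, 59.7, 15.2] [0.35  0.134 0.012]
```

View pics/lev.png

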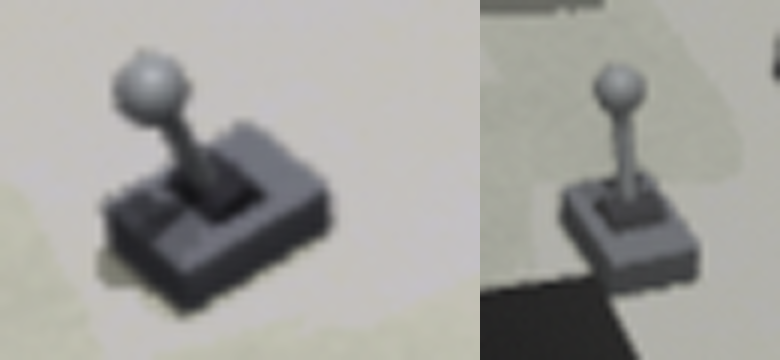

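The crops show the lever clearly: ball at side (col 244, row 171) and scene (col 348, row 190), leaning towards the robot; the box top corners are also readable.

```bash
python3 - <<'E'
from h import *
C={n:capture(n) for n in("scene","side")}
s=[225-.5,160-.5];k=8
P=lambda x,y:(160+y/8-.5,225+x/8-.5)
Q=lambda x,y:(175+y/6-.5,325+(x-480)/6-.5)
for p in [(105,200),(185,265),(330,190),(240,125)]: print("side",atz(C["side"],P(*p),.025).round(3))
for p in [(565,200),(605,258),(697,248),(648,180)]: print("scene",atz(C["scene"],Q(*p),.025).round(3))
print(tri(ray(C["side"],P(152,88)),ray(C["scene"],Q(618,88))))
print(atz(C["side"],P(152,88),.085),atz(C["scene"],Q(618,88),.085))
E
```

```text
side [0.482 0.259 0.025]
side [0.487 0.213 0.025]
side [0.552 0.215 0.025]
side [0.544 0.265 0.025]
scene [0.497 0.207 0.025]
scene [0.547 0.212 0.025]
scene [0.55  0.26  0.025]
scene [0.49  0.254 0.025]
(array([0.49252715, 0.23284259, 0.09042323]), np.float64(0.0023336803918858054))
[0.49565748 0.24006603 0.085     ] [0.48656414 0.23432771 0.085     ]
```

```bash
python3 -m jog '[{"ty":-2.7,"tx":-2.0,"jaw":0},{"ty":-2.7,"tx":-2.0,"jaw":0},{"ty":-2.7,"tx":-2.0,"jaw":0},{"ty":-2.7,"tx":-1.9,"jaw":0},{"jaw":0},{"jaw":0},{"jaw":0},{"jaw":0}]'; python3 - <<'E'
from h import *
s=read_state();print(s["position"],s["opening"])
W=np.eye(4);W[:3,:3]=s["tcp_rot"];W[:3,3]=s["position"]
c=capture("wrist");T=W@np.array(c["tool_from_camera"])
cv2.imwrite("pics/w1.png",c["img"][:,:,::-1])
for t,z in(("cap_tall_top",.072),("cap_tall",.022),("heat_sink_top",.052),("relay",.022),("cap_short",.022),("coil",.022)):
    for l in landmark_of("wrist",t)[:2]: print(t,l["p"],np.round(l["point"]),atz(c,l["point"],z,T).round(4))
E
```

```text
[6.24962295e-01 5.22157781e-05 2.41245259e-01] 1.0043775593161244
cap_tall 0.37 [254. 190.] [ 0.5189 -0.0836  0.022 ]
heat_sink_top 0.88 [323. 224.] [ 0.5593 -0.1558  0.052 ]
relay 0.74 [259. 275.] [ 0.6169 -0.0897  0.022 ]$[0]: bad value
```

View pics/w1.png

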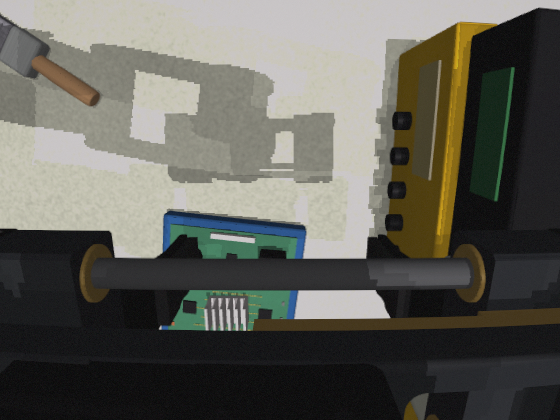

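The picture is unchanged because the move was refused; I'll try again with every field given.

```bash
python3 -m jog '[{"tx":-2.0,"ty":-2.7,"tz":0.0,"roll":0.0,"jaw":0.0}]'
```

```text
time_s: 3.85
position: [0.6006, -0.019, 0.2414]
tcp_rot: [[-0.003, 1.0, 0.004], [1.0, 0.003, 0.0], [0.0, 0.004, -1.0]]
force: [-0.4, -0.4, 0.0]
opening: 0.965
grasp_force: 0.0
```

```bash
python3 -m jog '[{"tx":-2.0,"ty":-2.7,"tz":0.0,"roll":0.0,"jaw":0.0},{"tx":-2.0,"ty":-2.7,"tz":0.0,"roll":0.0,"jaw":0.0},{"tx":-2.0,"ty":-2.7,"tz":0.0,"roll":0.0,"jaw":0.0},{"tx":0.0,"ty":0.0,"tz":0.0,"roll":0.0,"jaw":0.0},{"tx":0.0,"ty":0.0,"tz":0.0,"roll":0.0,"jaw":0.0},{"tx":0.0,"ty":0.0,"tz":0.0,"roll":0.0,"jaw":0.0},{"tx":0.0,"ty":0.0,"tz":0.0,"roll":0.0,"jaw":0.0}]'; python3 - <<'E'
from h import *
s=read_state();print(s["position"],s["opening"])
W=np.eye(4);W[:3,:3]=s["tcp_rot"];W[:3,3]=s["position"]
c=capture("wrist");T=W@np.array(c["tool_from_camera"])
cv2.imwrite("pics/w2.png",c["img"][:,:,::-1])
for t,z in(("cap_tall_top",.072),("cap_tall",.022),("heat_sink_top",.052),("relay",.022),("cap_short",.022),("coil",.022)):
    for l in landmark_of("wrist",t)[:2]: print(t,l["p"],np.round(l["point"]),atz(c,l["point"],z,T).round(4))
E
```

```text
time_s: 4.55
position: [0.518, -0.0795, 0.2413]
tcp_rot: [[-0.001, 1.0, 0.001], [1.0, 0.001, -0.0], [-0.0, 0.001, -1.0]]
force: [0.4, 0.2, -0.4]
opening: 0.352
grasp_force: 0.0
[ 0.51803929 -0.07953749  0.24134095] 0.35222026127694706
cap_tall_top 0.67 [197. 280.] [ 0.5169 -0.0841  0.072 ]
cap_tall 0.84 [188. 282.] [ 0.5184 -0.0856  0.022 ]
heat_sink_top 0.77 [259. 320.] [ 0.5594 -0.1562  0.052 ]
relay 0.85 [188. 370.] [ 0.6156 -0.0852  0.022 ]
coil 0.97 [294. 266.] [ 0.5    -0.2142  0.022 ]
```

View pics/w2.png

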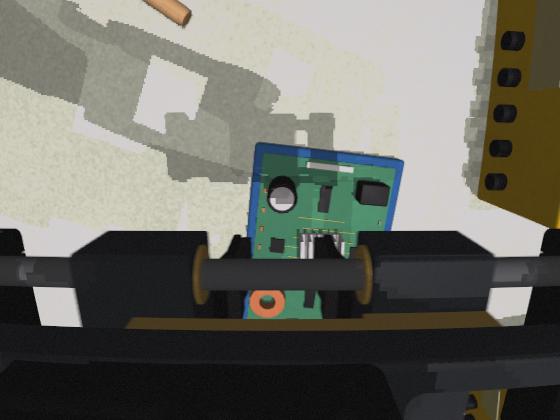

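Wrist view: the tall can's disc at (col 282, row 197), heat sink at (320, 259), coil at (266, 300). This agrees with the fixed cameras within 4 mm, so I can descend.

```bash
python3 -m jog '[{"tx":-0.3,"ty":-0.1,"tz":3.0,"roll":0.0,"jaw":0.0},{"tx":0.0,"ty":0.0,"tz":3.0,"roll":0.0,"jaw":0.0},{"tx":0.0,"ty":0.0,"tz":3.0,"roll":0.0,"jaw":0.0},{"tx":0.0,"ty":0.0,"tz":2.0,"roll":0.0,"jaw":0.0},{"tx":0.0,"ty":0.0,"tz":1.4,"roll":0.0,"jaw":0.0},{"tx":0.0,"ty":0.0,"tz":0.0,"roll":0.0,"jaw":0.0},{"tx":0.0,"ty":0.0,"tz":0.0,"roll":0.0,"jaw":0.0},{"tx":0.0,"ty":0.0,"tz":0.0,"roll":0.0,"jaw":0.0}]'; python3 - <<'E'
from h import *
a=[]
for n,r in(("side",(200,290,290,410)),("scene",(170,270,185,295))):
    c=capture(n)["img"][r[0]:r[1],r[2]:r[3],::-1]; a.append(cv2.resize(c,(390,300),interpolation=cv2.INTER_CUBIC))
cv2.imwrite("pics/c1.png",np.hstack(a))
E
```

```text
time_s: 5.7
position: [0.5167, -0.0832, 0.1181]
tcp_rot: [[-0.0, 1.0, 0.002], [1.0, 0.0, -0.001], [-0.001, 0.002, -1.0]]
force: [-1.1, 0.8, 0.2]
opening: 0.006
grasp_force: 0.0
```

View pics/c1.png

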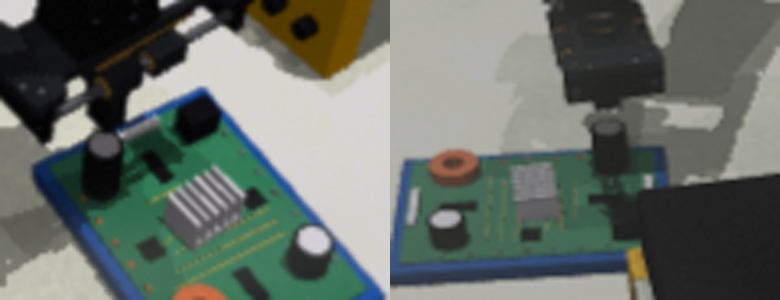

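Both views show the closed fingers centred over the tall can with a gap of about 2–3 cm. Now hold still.

```bash
python3 -m jog '[{"tx":0.0,"ty":0.0,"tz":0.0,"roll":0.0,"jaw":0.0},{"tx":0.0,"ty":0.0,"tz":0.0,"roll":0.0,"jaw":0.0},{"tx":0.0,"ty":0.0,"tz":0.0,"roll":0.0,"jaw":0.0},{"tx":0.0,"ty":0.0,"tz":0.0,"roll":0.0,"jaw":0.0},{"tx":0.0,"ty":0.0,"tz":0.0,"roll":0.0,"jaw":0.0},{"tx":0.0,"ty":0.0,"tz":0.0,"roll":0.0,"jaw":0.0},{"tx":0.0,"ty":0.0,"tz":0.0,"roll":0.0,"jaw":0.0},{"tx":0.0,"ty":0.0,"tz":0.0,"roll":0.0,"jaw":0.0}]' >/dev/null
python3 -m jog '[{"tx":0.0,"ty":0.0,"tz":0.0,"roll":0.0,"jaw":0.0},{"tx":0.0,"ty":0.0,"tz":0.0,"roll":0.0,"jaw":0.0},{"tx":0.0,"ty":0.0,"tz":0.0,"roll":0.0,"jaw":0.0},{"tx":0.0,"ty":0.0,"tz":0.0,"roll":0.0,"jaw":0.0},{"tx":0.0,"ty":0.0,"tz":0.0,"roll":0.0,"jaw":0.0},{"tx":0.0,"ty":0.0,"tz":0.0,"roll":0.0,"jaw":0.0},{"tx":0.0,"ty":0.0,"tz":0.0,"roll":0.0,"jaw":0.0},{"tx":0.0,"ty":0.0,"tz":0.0,"roll":0.0,"jaw":0.0}]' >/dev/null
python3 -m jog '[{"tx":0.0,"ty":0.0,"tz":0.0,"roll":0.0,"jaw":0.0},{"tx":0.0,"ty":0.0,"tz":0.0,"roll":0.0,"jaw":0.0},{"tx":0.0,"ty":0.0,"tz":-3.0,"roll":0.0,"jaw":0.0},{"tx":-2.4,"ty":1.4,"tz":0.0,"roll":0.0,"jaw":0.0},{"tx":-2.4,"ty":1.4,"tz":0.0,"roll":0.0,"jaw":0.0},{"tx":-2.4,"ty":1.4,"tz":0.0,"roll":0.0,"jaw":0.0},{"tx":0.0,"ty":0.0,"tz":0.0,"roll":0.0,"jaw":0.0},{"tx":0.0,"ty":0.0,"tz":0.0,"roll":0.0,"jaw":0.0}]'
```

```text
time_s: 8.2
position: [0.5576, -0.1551, 0.147]
tcp_rot: [[0.001, 1.0, -0.001], [1.0, -0.001, 0.001], [0.001, -0.001, -1.0]]
force: [-0.7, 1.0, -1.1]
opening: 0.006
grasp_force: 0.0
```

```bash
python3 -m jog '[{"tx":0.1,"ty":0.1,"tz":2.5,"roll":0.0,"jaw":0.0},{"tx":0.0,"ty":0.0,"tz":1.5,"roll":0.0,"jaw":0.0},{"tx":0.0,"ty":0.0,"tz":1.0,"roll":0.0,"jaw":0.0},{"tx":0.0,"ty":0.0,"tz":0.0,"roll":0.0,"jaw":0.0},{"tx":0.0,"ty":0.0,"tz":0.0,"roll":0.0,"jaw":0.0}]'; python3 - <<'E'
from h import *
a=[]
for n,r in(("side",(200,290,290,410)),("scene",(170,270,185,295))):
    c=capture(n)["img"][r[0]:r[1],r[2]:r[3],::-1]; a.append(cv2.resize(c,(390,300),interpolation=cv2.INTER_CUBIC))
cv2.imwrite("pics/c2.png",np.hstack(a))
E
```

```text
time_s: 8.7
position: [0.5588, -0.1535, 0.0974]
tcp_rot: [[-0.001, 1.0, -0.0], [1.0, 0.001, 0.0], [0.0, -0.0, -1.0]]
force: [-0.2, 0.4, 0.4]
opening: 0.003
grasp_force: 0.0
```

View pics/c2.png

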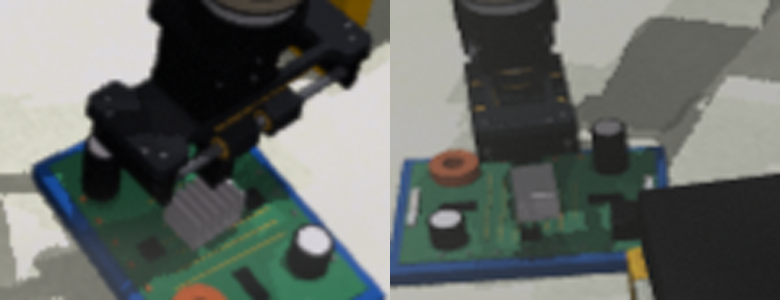

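Side view shows the fingertips hovering over the middle of the heat sink with the parts undisturbed; scene view has the fingers hidden behind the gripper body. Hold, rise, go to the lever.

```bash
python3 -m jog '[{"tx":0.0,"ty":0.0,"tz":0.0,"roll":0.0,"jaw":0.0},{"tx":0.0,"ty":0.0,"tz":0.0,"roll":0.0,"jaw":0.0},{"tx":0.0,"ty":0.0,"tz":0.0,"roll":0.0,"jaw":0.0},{"tx":0.0,"ty":0.0,"tz":0.0,"roll":0.0,"jaw":0.0},{"tx":0.0,"ty":0.0,"tz":0.0,"roll":0.0,"jaw":0.0},{"tx":0.0,"ty":0.0,"tz":0.0,"roll":0.0,"jaw":0.0},{"tx":0.0,"ty":0.0,"tz":0.0,"roll":0.0,"jaw":0.0},{"tx":0.0,"ty":0.0,"tz":0.0,"roll":0.0,"jaw":0.0}]' >/dev/null
python3 -m jog '[{"tx":0.0,"ty":0.0,"tz":0.0,"roll":0.0,"jaw":0.0},{"tx":0.0,"ty":0.0,"tz":0.0,"roll":0.0,"jaw":0.0},{"tx":0.0,"ty":0.0,"tz":0.0,"roll":0.0,"jaw":0.0},{"tx":0.0,"ty":0.0,"tz":0.0,"roll":0.0,"jaw":0.0},{"tx":0.0,"ty":0.0,"tz":0.0,"roll":0.0,"jaw":0.0},{"tx":0.0,"ty":0.0,"tz":0.0,"roll":0.0,"jaw":0.0},{"tx":0.0,"ty":0.0,"tz":0.0,"roll":0.0,"jaw":0.0},{"tx":0.0,"ty":0.0,"tz":0.0,"roll":0.0,"jaw":0.0}]'
python3 -m jog '[{"tx":0.0,"ty":0.0,"tz":0.0,"roll":0.0,"jaw":0.0},{"tx":0.0,"ty":0.0,"tz":0.0,"roll":0.0,"jaw":0.0},{"tx":0.0,"ty":0.0,"tz":0.0,"roll":0.0,"jaw":0.0},{"tx":0.0,"ty":0.0,"tz":0.0,"roll":0.0,"jaw":0.0},{"tx":0.0,"ty":0.0,"tz":-3.5,"roll":0.0,"jaw":0.0},{"tx":0.0,"ty":0.0,"tz":-3.5,"roll":0.0,"jaw":0.0},{"tx":0.0,"ty":0.0,"tz":-3.5,"roll":0.0,"jaw":0.0},{"tx":0.0,"ty":0.0,"tz":-3.5,"roll":0.0,"jaw":0.0}]'
python3 -m jog '[{"tx":3.9,"ty":-1.2,"tz":0.0,"roll":0.0,"jaw":0.0},{"tx":3.9,"ty":-1.2,"tz":0.0,"roll":0.0,"jaw":0.0},{"tx":3.9,"ty":-1.2,"tz":0.0,"roll":0.0,"jaw":0.0},{"tx":3.9,"ty":-1.2,"tz":0.0,"roll":0.0,"jaw":0.0},{"tx":3.9,"ty":-1.2,"tz":0.0,"roll":0.0,"jaw":0.0},{"tx":3.9,"ty":-1.2,"tz":0.0,"roll":0.0,"jaw":0.0},{"tx":3.9,"ty":-1.2,"tz":0.0,"roll":0.0,"jaw":0.0},{"tx":3.9,"ty":-1.2,"tz":0.0,"roll":0.0,"jaw":0.0}]'
python3 -m jog '[{"tx":3.9,"ty":-1.2,"tz":0.0,"roll":0.0,"jaw":0.0},{"tx":3.9,"ty":-1.2,"tz":0.0,"roll":0.0,"jaw":0.0},{"tx":0.0,"ty":0.0,"tz":0.0,"roll":0.0,"jaw":0.0},{"tx":0.0,"ty":0.0,"tz":0.0,"roll":0.0,"jaw":0.0},{"tx":0.0,"ty":0.0,"tz":0.0,"roll":0.0,"jaw":0.0}]'
python3 - <<'E'
from h import *
s=read_state();W=np.eye(4);W[:3,:3]=s["tcp_rot"];W[:3,3]=s["position"]
c=capture("wrist");T=W@np.array(c["tool_from_camera"])
cv2.imwrite("pics/w3.png",c["img"][:,:,::-1])
for t,z in(("log_lever_tip",.086),("log_lever_base",0)):
    for l in landmark_of("wrist",t)[:2]: print(t,l["p"],np.round(l["point"]),atz(c,l["point"],z,T).round(4))
E
```

```text
time_s: 10.4
position: [0.559, -0.154, 0.0972]
tcp_rot: [[0.0, 1.0, -0.0], [1.0, -0.0, 0.0], [0.0, -0.0, -1.0]]
force: [-0.1, 0.1, 0.6]
opening: 0.004
grasp_force: 0.0
time_s: 11.2
position: [0.5587, -0.1538, 0.2385]
tcp_rot: [[0.0, 1.0, -0.0], [1.0, -0.0, 0.0], [0.0, -0.0, -1.0]]
force: [-0.1, 0.1, 0.1]
opening: 0.002
grasp_force: 0.0
time_s: 12.0
position: [0.4622, 0.1595, 0.2374]
tcp_rot: [[0.0, 1.0, 0.0], [1.0, -0.0, 0.0], [0.0, 0.0, -1.0]]
force: [0.6, -0.0, 0.4]
opening: 0.01
grasp_force: 0.0
time_s: 12.5
position: [0.4393, 0.2353, 0.2372]
tcp_rot: [[0.001, 1.0, 0.0], [1.0, -0.001, -0.0], [-0.0, 0.0, -1.0]]
force: [0.0, -0.7, -0.5]
opening: 0.001
grasp_force: 0.0
log_lever_tip 0.6 [202. 341.] [0.493 0.23  0.086]
log_lever_base 0.98 [180. 352.] [0.5203 0.2357 0.    ]
```

View pics/w3.png

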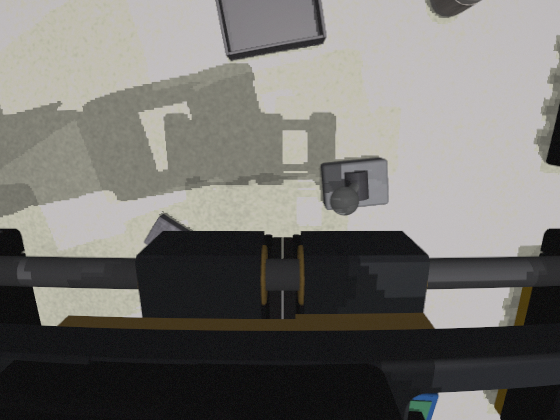

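Wrist view: lever ball at (344, 201), box at (352, 180) turned by about 0.1 rad, and the area in front of the lever is free. I'll turn with the box, come down on the robot side, then push.

```bash
python3 -m jog '[{"tx":-0.8,"ty":-0.2,"tz":3.5,"roll":0.0,"jaw":0.0},{"tx":0.0,"ty":0.0,"tz":3.5,"roll":-0.1,"jaw":0.0},{"tx":0.0,"ty":0.0,"tz":3.5,"roll":0.0,"jaw":0.0},{"tx":0.0,"ty":0.0,"tz":3.0,"roll":0.0,"jaw":0.0},{"tx":0.0,"ty":0.0,"tz":1.6,"roll":0.0,"jaw":0.0},{"tx":0.0,"ty":0.0,"tz":0.0,"roll":0.0,"jaw":0.0},{"tx":0.0,"ty":0.0,"tz":0.0,"roll":0.0,"jaw":0.0}]'
python3 -m jog '[{"tx":0.0,"ty":0.5,"tz":0.0,"roll":0.0,"jaw":0.0},{"tx":0.0,"ty":0.5,"tz":0.0,"roll":0.0,"jaw":0.0},{"tx":0.0,"ty":0.5,"tz":0.0,"roll":0.0,"jaw":0.0},{"tx":0.0,"ty":0.5,"tz":0.0,"roll":0.0,"jaw":0.0},{"tx":0.0,"ty":0.5,"tz":0.0,"roll":0.0,"jaw":0.0},{"tx":0.0,"ty":0.5,"tz":0.0,"roll":0.0,"jaw":0.0}]'
python3 -m jog '[{"tx":0.0,"ty":0.5,"tz":0.0,"roll":0.0,"jaw":0.0},{"tx":0.0,"ty":0.5,"tz":0.0,"roll":0.0,"jaw":0.0},{"tx":0.0,"ty":0.5,"tz":0.0,"roll":0.0,"jaw":0.0},{"tx":0.0,"ty":0.5,"tz":0.0,"roll":0.0,"jaw":0.0},{"tx":0.0,"ty":0.4,"tz":0.0,"roll":0.0,"jaw":0.0}]'
```

```text
time_s: 13.35
position: [0.4375, 0.2274, 0.0863]
tcp_rot: [[-0.098, 0.995, -0.0], [0.995, 0.098, -0.0], [-0.0, -0.0, -1.0]]
force: [-0.5, 0.2, -0.1]
opening: 0.002
grasp_force: 0.0
time_s: 13.95
position: [0.4674, 0.2311, 0.0864]
tcp_rot: [[-0.1, 0.995, 0.0], [0.995, 0.1, 0.0], [0.0, 0.0, -1.0]]
force: [0.1, -0.4, -0.3]
opening: 0.007
grasp_force: 0.0
time_s: 14.45
position: [0.4912, 0.2335, 0.0862]
tcp_rot: [[-0.1, 0.995, 0.0], [0.995, 0.1, 0.0], [0.0, 0.0, -1.0]]
force: [-0.7, -0.4, 1.1]
opening: 0.006
grasp_force: 0.7
```

```bash
python3 -m jog '[{"tx":0.0,"ty":0.4,"tz":0.0,"roll":0.0,"jaw":0.0},{"tx":0.0,"ty":0.4,"tz":0.0,"roll":0.0,"jaw":0.0},{"tx":0.0,"ty":0.4,"tz":0.0,"roll":0.0,"jaw":0.0},{"tx":0.0,"ty":0.4,"tz":0.0,"roll":0.0,"jaw":0.0},{"tx":0.0,"ty":0.4,"tz":0.0,"roll":0.0,"jaw":0.0},{"tx":0.0,"ty":0.4,"tz":0.0,"roll":0.0,"jaw":0.0}]'
python3 -m jog '[{"tx":0.0,"ty":0.2,"tz":0.0,"roll":0.0,"jaw":0.0},{"tx":0.0,"ty":0.2,"tz":0.0,"roll":0.0,"jaw":0.0},{"tx":0.0,"ty":0.1,"tz":0.0,"roll":0.0,"jaw":0.0}]'
python3 - <<'E'
from h import *
a=[]
for n,r in(("side",(130,220,200,320)),("scene",(150,240,290,410))):
    c=capture(n); 
    for l in landmark_of(n,"log_lever_tip")[:1]: print(n,l["p"],atz(c,l["point"],.084).round(3))
    a.append(cv2.resize(c["img"][r[0]:r[1],r[2]:r[3],::-1],(400,300),interpolation=cv2.INTER_CUBIC))
cv2.imwrite("pics/c3.png",np.hstack(a))
E
```

```text
time_s: 15.05
position: [0.5149, 0.2359, 0.0861]
tcp_rot: [[-0.1, 0.995, -0.0], [0.995, 0.1, 0.0], [0.0, -0.0, -1.0]]
force: [-0.7, 0.3, -0.4]
opening: 0.007
grasp_force: 0.4
time_s: 15.35
position: [0.5196, 0.2363, 0.0861]
tcp_rot: [[-0.1, 0.995, -0.0], [0.995, 0.1, -0.0], [-0.0, -0.0, -1.0]]
force: [-1.8, 0.9, 0.5]
opening: 0.004
grasp_force: 0.4
side 0.44 [0.537 0.243 0.084]
scene 0.49 [0.543 0.238 0.084]
```

View pics/c3.png

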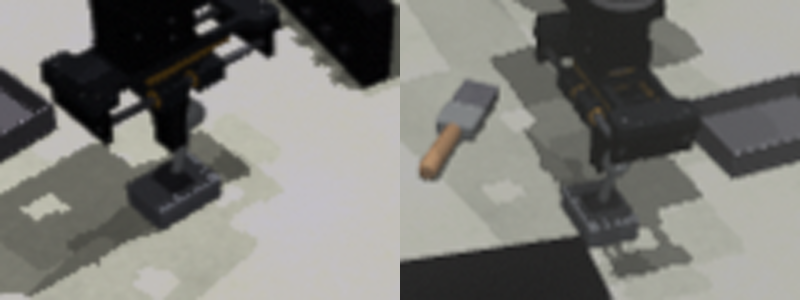

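Both views show the fingers behind the ball and the lever now leaning away, but not yet at its stop. Continuing in small steps and watching the force.

```bash
for i in 1; do python3 -m jog '[{"tx":0.0,"ty":0.2,"tz":0.0,"roll":0.0,"jaw":0.0},{"tx":0.0,"ty":0.2,"tz":0.0,"roll":0.0,"jaw":0.0},{"tx":0.0,"ty":0.1,"tz":0.0,"roll":0.0,"jaw":0.0}]'; done
python3 -m jog '[{"tx":0.0,"ty":0.1,"tz":0.0,"roll":0.0,"jaw":0.0},{"tx":0.0,"ty":0.1,"tz":0.0,"roll":0.0,"jaw":0.0}]'
```

```text
time_s: 15.85
position: [0.5247, 0.2368, 0.0863]
tcp_rot: [[-0.1, 0.995, 0.0], [0.995, 0.1, 0.0], [0.0, 0.0, -1.0]]
force: [-0.7, 0.5, -0.8]
opening: 0.006
grasp_force: 0.4
time_s: 16.05
position: [0.5264, 0.237, 0.0862]
tcp_rot: [[-0.1, 0.995, -0.0], [0.995, 0.1, -0.0], [-0.0, -0.0, -1.0]]
force: [-1.7, -0.9, -0.8]
opening: 0.006
grasp_force: 0.5
```

```bash
python3 -m jog '[{"tx":0.0,"ty":0.1,"tz":0.0,"roll":0.0,"jaw":0.0},{"tx":0.0,"ty":0.1,"tz":0.0,"roll":0.0,"jaw":0.0}]'|sed -n '2p;4p'
```

```text
position: [0.5284, 0.2372, 0.0862]
force: [-0.9, -0.6, -0.5]
```

```bash
python3 -m jog '[{"tx":0.0,"ty":0.1,"tz":0.0,"roll":0.0,"jaw":0.0},{"tx":0.0,"ty":0.1,"tz":0.0,"roll":0.0,"jaw":0.0}]'|sed -n '2p;4p'
```

```text
position: [0.5302, 0.2374, 0.0862]
force: [-1.7, -0.4, -0.3]
```

```bash
python3 -m jog '[{"tx":0.0,"ty":0.1,"tz":0.0,"roll":0.0,"jaw":0.0},{"tx":0.0,"ty":0.1,"tz":0.0,"roll":0.0,"jaw":0.0}]'|sed -n '2p;4p'
```

```text
position: [0.5306, 0.2374, 0.086]
force: [-6.1, -1.2, 3.1]
```

```bash
python3 - <<'E'
from h import *
for n in("side","scene"):
    c=capture(n)
    for l in landmark_of(n,"log_lever_tip")[:1]: print(n,l["p"],atz(c,l["point"],.084).round(3))
print(read_state()["force"])
E
```

```text
side 0.63 [0.549 0.243 0.084]
scene 0.74 [0.604 0.198 0.084]
[-5.66574744 -0.44458135  2.93884961]
```

The force jumped to about 6 N and the motion stalled, so the lever is at its stop. Backing off and rising clear.

```bash
python3 -m jog '[{"tx":0.0,"ty":-1.0,"tz":0.0,"roll":0.0,"jaw":0.0},{"tx":0.0,"ty":-2.0,"tz":0.0,"roll":0.0,"jaw":0.0},{"tx":0.0,"ty":-3.0,"tz":0.0,"roll":0.0,"jaw":0.0},{"tx":0.0,"ty":-3.0,"tz":0.0,"roll":0.0,"jaw":0.0},{"tx":0.0,"ty":0.0,"tz":-4.0,"roll":0.0,"jaw":0.0},{"tx":0.0,"ty":0.0,"tz":-4.0,"roll":0.0,"jaw":0.0},{"tx":0.0,"ty":0.0,"tz":-4.0,"roll":0.0,"jaw":0.0},{"tx":-4.0,"ty":0.0,"tz":0.0,"roll":0.0,"jaw":0.0}]'
python3 -m jog '[{"tx":-4.0,"ty":0.0,"tz":0.0,"roll":0.0,"jaw":0.0},{"tx":-4.0,"ty":0.0,"tz":0.0,"roll":0.0,"jaw":0.0},{"tx":0.0,"ty":0.0,"tz":0.0,"roll":0.0,"jaw":0.0},{"tx":0.0,"ty":0.0,"tz":0.0,"roll":0.0,"jaw":0.0},{"tx":0.0,"ty":0.0,"tz":0.0,"roll":0.0,"jaw":0.0}]'|sed -n '2p;4p'
python3 - <<'E'
from h import *
a=[]
for n,r in(("side",(110,320,190,470)),("scene",(160,300,130,430))):
    c=capture(n); 
    for l in landmark_of(n,"log_lever_tip")[:1]: print(n,l["p"],l["point"],atz(c,l["point"],.084).round(3))
    a.append(cv2.resize(c["img"][r[0]:r[1],r[2]:r[3],::-1],(400,300) if n=="side" else (400,190),interpolation=cv2.INTER_CUBIC))
a[1]=cv2.copyMakeBorder(a[1],0,110,0,0,cv2.BORDER_CONSTANT)
cv2.imwrite("pics/c4.png",np.hstack(a))
E
```

```text
time_s: 17.65
position: [0.4519, 0.1922, 0.2119]
tcp_rot: [[-0.105, 0.994, 0.017], [0.994, 0.105, 0.004], [0.002, 0.018, -1.0]]
force: [1.0, -1.6, -0.7]
opening: 0.003
grasp_force: 0.0
position: [0.4552, 0.1098, 0.2064]
force: [0.3, 0.5, -0.1]
side 0.52 [256.0, 317.4] [ 0.477 -0.113  0.084]
scene 0.48 [200.7, 354.7] [0.546 0.237 0.084]
```

View pics/c4.png

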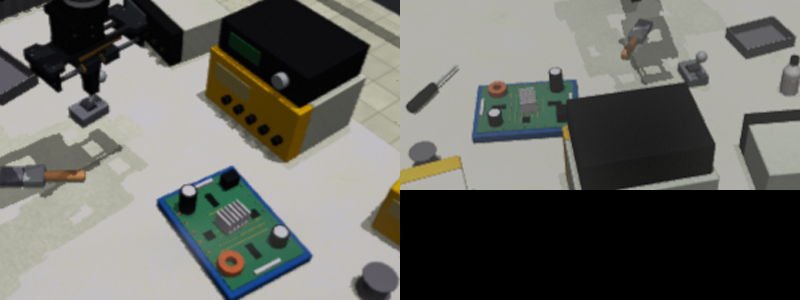

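The lever leans fully away from the robot (scene ball at col 355, row 201), all five parts stand in place, and the arm is clear.

```bash
python3 -c "from rig import *;print(hand_in())"
```

```text
the job is handed in; nothing more can be done
None
```

I held the fingers over the taller capacitor and then the heat sink for about 2 s each, pushed the lever to its stop with about 6 N, moved the arm clear and handed the job in; the pass/fail result was not reported back.

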